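# Check the bore of a welded pivot tube with a collar-stop gauge and show the tip

## Robot

A 7-joint arm with a two-finger parallel gripper is mounted at the origin on a cart in front of the work surface, level with it; the furniture and walls round the work are solid. World frame = base frame: x ahead of the robot, y to its left, z up, the work surface at z = 0. Lengths are in mm, angles in rad, forces in N, time in s.
With the tool pointing down it reaches from about 425 to 1025 mm from the base axis. Payload 9.4 kg.
Tool frame: the origin (TCP) lies at the very end of the fingers, on their centre line; the grasp point (between the pads) lies 19 mm behind it; z points along the fingers, y is the direction in which the jaws open and shut (so a half turn about z gives the same grasp; the last joint's range is limited). The gripper opens to 85 mm and grips with 20 to 120 N. Pads are 22 mm wide; open, the fingers measure 114 mm over their backs; the gripper's body (76 mm by 85 mm) begins 54 mm behind the grasp point. The pads swing forward as they close: fully open they stand 13 mm farther back than shut.
Start: joints at [1.237, 0.599, -0.003, 1.599, 0.002, 0.943, -0.08], TCP at [184.131, -701.227, 231.275] pointing down, gripper open.
Joint ranges: [-2.57, 2.57], [-0.35, 1.97], [-1.29, 1.29], [0.11, 2.56], [-1.05, 4.19], [0.11, 1.86], [-2.63, 2.63]. Speed limits (rad/s): [2.22, 2.22, 3.01, 3.01, 3.14, 3.14, 3.14].

## Interface

Orientations are given as a unit quaternion [w, x, y, z].
In Python, from station import arm gives the robot as it stands.
- The arm moves only by the shell command python3 -m handwheel 'ROWS' [OPENING] [FORCE]. ROWS is JSON, a list of rows, each a list of 4 numbers: the shift along the tool's x, y, z in mm, then the turn about the tool's z in degrees. In form: [[x, y, z, turn], ...]. A call has 1 to 20 rows; each row is the pose to reach, as a shift and turn from the pose commanded when the call began, along the tool's axes at that moment; what a row does not reach only later rows make up. A row lasts 1/12 s, in which the tool goes at most 41.7 mm and 7.16 degrees, less where a joint would pass 70% of its speed; a pose out of reach is approached as far as the arm can. A call with a gripper value outside its range is refused whole. OPENING is the closure, from -1 (fully open) to 1 (shut), so that 0 is half open, set as the call begins (- or left out, the last holds). The fingers move at their own pace and stop on an object; FORCE is the grip in N (left out, the last holds). Time passes only in rows, so rows that repeat a pose let the fingers close. It gives the time, the measured TCP pose, the force and the opening at its end, in the units of the state.
- arm.state(): the state, without advancing time (a new reading comes with each control period).
- arm.read_camera(name): name is "side" or "top" or "wrist"; returns a dict with "img" (480x640x3 uint8, red, green, blue), "fx", "fy", "cx", "cy" (pixels), "extrinsics" (4x4, takes a point from world to camera coordinates). Camera axes: x right, y up, looking along -z (the intrinsics and any distortion apply to the point x, -y, -z); pixel columns grow to the right and rows downward; lengths in mm; the calibration is good to about 2 mm. A picture is of the moment at which its call begins. There is no depth.
- arm.finish_job(): hands the job in, once; it reports no verdict.
The state is a dict: "clock": time; "joints": joint angles; "joint_vel": joint speeds; "tau": joint torques, N m; "tool_pos": TCP position; "tool_rot": TCP orientation; "wrist_force": force on the tool from outside, world axes, zero at the start; "wrist_torque": the same for the moment, N m; "grip_width": opening from 0.0 (shut) to 1.0 (fully open).
Only numpy, scipy, OpenCV 4.12 (cv2) and the standard library are available. Lean on these libraries where they do the work, as an engineer would, in place of code of your own. Each camera call takes 0.05 s, during which the arm holds its last target.

## Task

The pivot tube of the bracket just welded to the job needs its bore checked: take away the orange magnetic angle that still stands in front of the tube's mouth and set it down on the bare bench well clear of the bracket, then lift the bore gauge out of its wooden rest and push its rod into the tube until the brass collar stops against the mouth, staying a moment. Draw the gauge fully out again and finish while still holding it, in the gripper alone and still: level, side-on to the robot (running left to right), with the blue tip straight ahead of the robot about 20 cm above the bench for reading. Never let the blue tip touch the bench, and leave the cup, spanner and pliers where they lie.

Things in the scene. Friction and masses are not known exactly. Their poses are not given: they have to be found in the camera images.
- bracket: Steel bracket fixed to the bench: base plate 96x165x8 mm (y -70 to +95), two lugs 52 wide, 10 thick, tops 84 mm above the bench, at y 6-16 and 69-79 mm; level tube, outer 30, bore 20 mm, 85 long, open at both ends. Origin on the bench under the centre of the tube's mouth; +y along the tube, inward; z up. The bench to its left, round x 0.45, y 0.20 in the robot's frame, is always bare.
- bore_mouth (a point): Centre of the tube's open mouth, on the bore axis, 58 mm above the bench; axes as the bracket's, +y points into the bore. The collar's front face stops against the tube's flat end here.
- gauge: Bore gauge, 0.3 kg. Origin on its axis at the front face of the brass collar (32 mm diameter, 8 thick). +y along the rod: 16 mm diameter, 80 long, last 34 mm blue, last 12 mm tapered to 8 mm. Behind (-y) a black handle 20 wide (x), 26 high (z), from y = -14 to -128 mm. Starts level in its rest, axis 50 mm above the bench, z up. Balances about 45 mm behind the collar face.
- gauge_tip (a point): Centre of the end of the gauge's blue rod, 80 mm in front of the collar's front face, on the axis.
- gauge_handle (a point): Middle of the free part of the handle, 62 mm behind the collar's front face, on the axis: the place to grip it, across its 20 mm width (gauge x), from above.
- gauge_rest: Wooden rest fixed to the bench: board 56x196x12 mm, two notched uprights 50 wide, 14 thick, 54 high, at y = +45 (under the rod) and y = -112 mm (under the handle's end); lift the gauge straight up out of them. Origin on the bench under the gauge's origin at the start; +y towards the gauge's tip.
- magnet: Orange magnetic angle, a right triangle with cut corners, 65x65x14 mm, 0.14 kg; no magnetic pull. Stands on edge on the base plate before the bore, its plane upright, along the tube. Origin mid-outline on one cheek; its z axis is the thickness (body from z = 0 to 14, level), x points up (foot -32.5, top +32.5 mm), y towards the mouth. Grip across z. May be set down standing or lying.
- steel_cup: White enamel cup with an ear, 69 x 93 x 91 mm high, at the back; origin under it. Leave it alone.
- spanner_1: Combination spanner, 48 x 231 x 7 mm, lying flat near the front; origin under its middle, y along its length. Leave it alone.
- locking_pliers: Locking pliers, 56 x 250 x 16 mm, lying flat at the right; origin under the middle, y along their length. Leave them alone.
- reading_point (a point): An unseen point straight ahead of the robot, 0.50 m from its base axis and 0.20 m above the bench, near which the tip is to be shown; axes as the robot's: x ahead, y left, z up.
Things that resemble listed ones, but are neither listed nor needed, are in the scene too. Leave any green look-alike of the magnet alone.

How it is judged:
By the outcome, as a careful person would: the job done as asked, in the order asked, and still so for the second after the job is handed in, while the arm keeps its last pose, push and grip.
It also fails if it takes over 64 s, if anything falls off the work surface, if the arm or the gripper's body presses on something with over 40 N, if the wrist force passes 120 N, or if a joint passes its speed limit or range.

## Working session

There is one attempt and no reset: what is moved stays moved. The work goes in short steps, Python scripts to look and compute and a shell command to move; the robot and the scene stay as the last step left them, time stands still between calls to the robot, and variables do not carry over. Pictures are saved under pics/ and viewed, and the job is handed in when it is done.

```bash
ls; mkdir -p pics; python3 - <<'E'
from station import arm
import cv2,numpy as np
s=arm.state();print({k:np.round(v,3).tolist() for k,v in s.items()})
for n in ["side","top","wrist"]:
    c=arm.read_camera(n);cv2.imwrite(f"pics/{n}0.png",c["img"][:,:,::-1])
    print(n,c["fx"],c["fy"],c["cx"],c["cy"],np.round(c["extrinsics"],3).tolist(),[k for k in c])
E
```

```text
pics
{'clock': 0.0, 'joints': [1.237, 0.6, -0.003, 1.6, 0.002, 0.943, -0.08], 'joint_vel': [0.003, -0.001, -0.002, 0.001, 0.0, 0.001, -0.002], 'tau': [0.0, -77.647, 1.565, -25.801, 0.012, 0.009, -0.0], 'tool_pos': [184.011, -700.763, 230.389], 'tool_rot': [-0.001, 0.992, 0.128, -0.0], 'wrist_force': [-0.308, -0.122, 1.008], 'wrist_torque': [-0.027, 0.002, 0.002], 'grip_width': 1.0}
side 464.4730825157437 464.4730825157437 324.7547104433746 236.80196216154465 [[0.999, -0.035, -0.008, -535.107], [0.021, 0.398, 0.917, -121.376], [-0.029, -0.917, 0.398, -954.269], [0.0, 0.0, 0.0, 1.0]] ['img', 'fx', 'fy', 'cx', 'cy', 'extrinsics']
top 515.761467903905 515.761467903905 315.86488273009456 247.62876687998607 [[-0.01, -1.0, 0.026, -40.629], [0.987, -0.005, 0.159, -554.878], [-0.159, 0.027, 0.987, -1060.606], [0.0, 0.0, 0.0, 1.0]] ['img', 'fx', 'fy', 'cx', 'cy', 'extrinsics']
wrist 331.40530154498646 331.40530154498646 318.03444026529564 236.11107119414797 [[0.254, -0.967, -0.0, -725.336], [0.92, 0.242, -0.309, 40.398], [0.299, 0.078, 0.951, -379.957], [0.0, 0.0, 0.0, 1.0]] ['img', 'fx', 'fy', 'cx', 'cy', 'extrinsics']
```

View pics/side0.png

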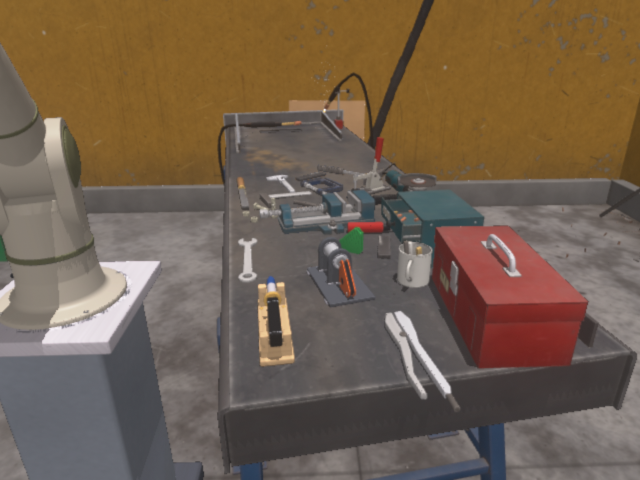

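View pics/top0.png

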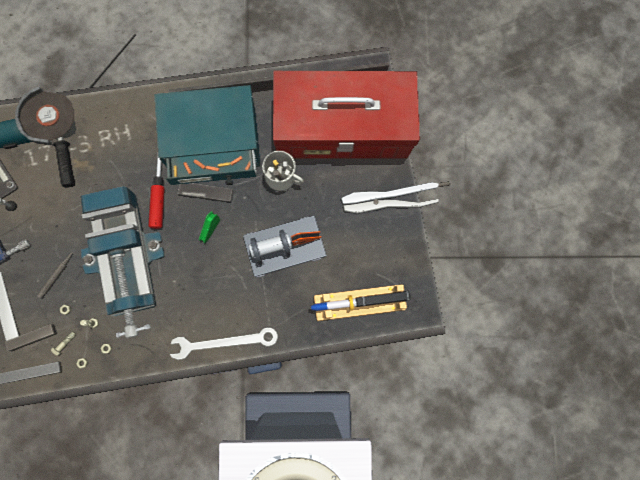

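View pics/wrist0.png

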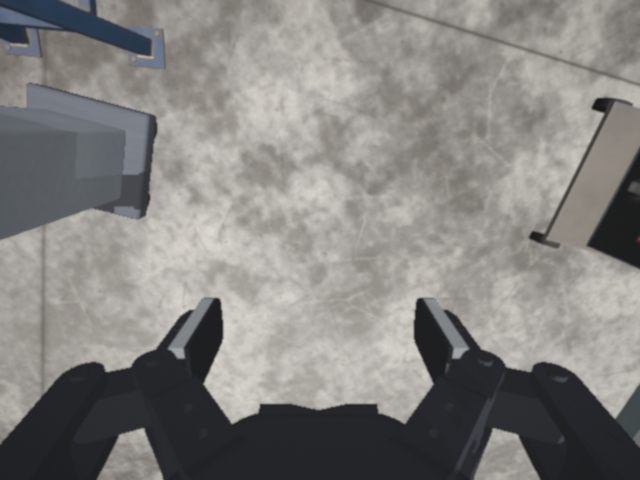

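The side view shows the orange magnet at (347,278) in front of the tube and the gauge in its rest at (273,315). A green look-alike is at (352,240), and from the top at (209,227). From the top, the orange magnet is at (305,238). I'm taking the orange one, because it stands on the base plate at the tube's mouth. Enlarged crops will confirm it.

```bash
cat > h.py <<'E'
import numpy as np,cv2
from station import arm
def cam(n):
    c=arm.read_camera(n); c["bgr"]=c["img"][:,:,::-1].copy(); return c
def ray(c,u,v):
    E=np.array(c["extrinsics"]);R=E[:3,:3];t=E[:3,3]
    d=np.array([(u-c["cx"])/c["fx"],-(v-c["cy"])/c["fy"],-1.0])
    d=R.T@d; return -R.T@t, d/np.linalg.norm(d)
def onz(c,u,v,z):
    o,d=ray(c,u,v); return o+d*(z-o[2])/d[2]
def tri(*rs):
    A=sum(np.eye(3)-np.outer(d,d) for o,d in rs);b=sum((np.eye(3)-np.outer(d,d))@o for o,d in rs)
    p=np.linalg.solve(A,b); return p,[round(float(np.linalg.norm((np.eye(3)-np.outer(d,d))@(p-o))),1) for o,d in rs]
def proj(c,p):
    E=np.array(c["extrinsics"]);q=E[:3,:3]@np.array(p)+E[:3,3]
    return np.array([c["cx"]+c["fx"]*q[0]/-q[2],c["cy"]+c["fy"]*(-q[1])/-q[2]])
def crop(img,x,y,w,h,f,name):
    cv2.imwrite(name,cv2.resize(img[y:y+h,x:x+w],None,fx=f,fy=f,interpolation=cv2.INTER_CUBIC))
E
python3 - <<'E'
from h import *
s=cv2.imread("pics/side0.png");t=cv2.imread("pics/top0.png")
crop(s,240,220,150,150,5,"pics/sc.png"); crop(t,230,200,190,130,4,"pics/tc.png")
E
```

```text
(no output)
```

View pics/tc.png

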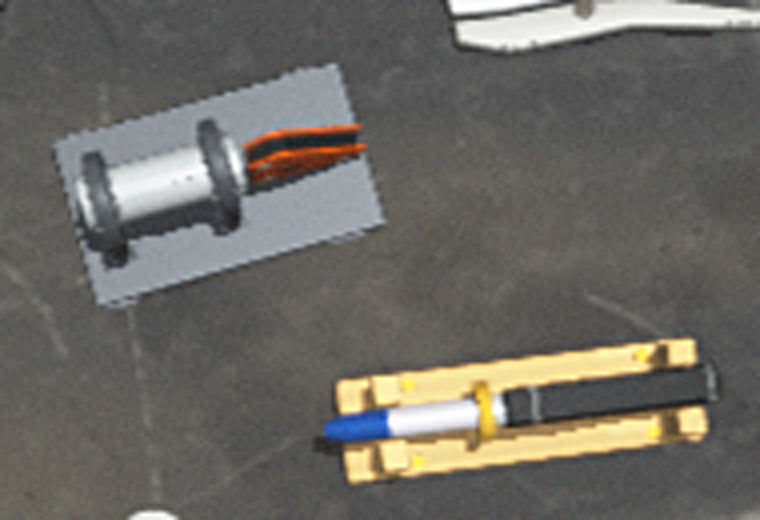

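```bash
python3 - <<'E'
from h import *
s=cv2.imread("pics/side0.png");crop(s,250,220,130,145,4,"pics/sc2.png")
E
```

```text
(no output)
```

View pics/sc2.png

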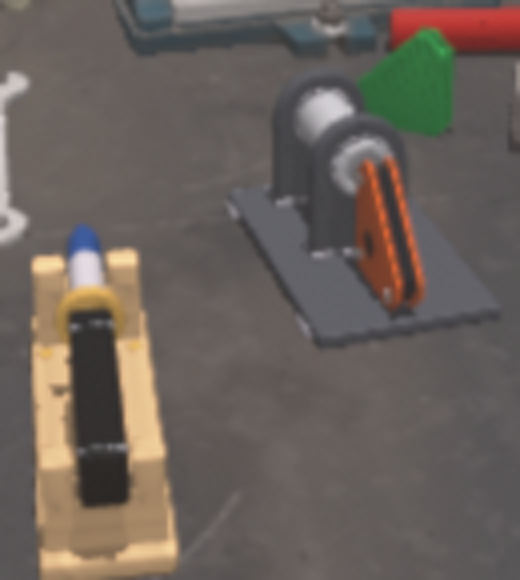

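The crops confirm it: the orange magnet stands right at the tube mouth on the grey plate. The green one is off the plate, behind the bracket. Next I'll measure plate corners, magnet and gauge from both views.

```bash
python3 - <<'E'
from h import *
t=cam("top");s=cam("side")
def T(a,b): return tri(ray(t,*a),ray(s,*b))
np.set_printoptions(precision=1,suppress=True)
P={"plate_lowx_lowy":((326.25,255.5),(329.5,305.75)),"plate_hix_lowy":((314.5,216),(375,298)),"gauge tip":((311.5,307.5),(250+83/4,220+230/4)),
"handle end top":((409,295.5),(250+104/4,220+470/4)),"collar top":((230+486/4,200+410/4),(250+90/4,220+292/4))}
for k,(a,b) in P.items(): print(k,*T(a,b))
for k,a in dict(ll=(326.25,255.5),hl=(314.5,216),hh=(243.75,235.75),lh=(256.25,276.5)).items(): print(k,onz(t,*a,8))
for n,c in(("top",t),("side",s)):
    hsv=cv2.cvtColor(c["bgr"],cv2.COLOR_BGR2HSV)
    for nm,lo,hi in(("orange",(3,170,60),(14,255,255)),("blue",(105,150,60),(125,255,255)),("brass",(20,150,90),(30,255,255))):
        m=cv2.inRange(hsv,lo,hi)
        x0,y0,x1,y1=(230,200,420,330) if n=="top" else (250,220,380,365)
        m2=np.zeros_like(m);m2[y0:y1,x0:x1]=m[y0:y1,x0:x1]
        q=np.argwhere(m2)[:,::-1]
        if len(q)>5:
            r=cv2.minAreaRect(q.astype(np.float32)); print(n,nm,len(q),q.mean(0),cv2.boxPoints(r).tolist())
E
```

```text
plate_lowx_lowy [542.9 -68.8   3.4] [0.5, 0.5]
plate_hix_lowy [634.1 -43.6   2.9] [0.7, 0.7]
gauge tip [427.5 -34.2  49.9] [0.7, 0.7]
handle end top [ 450.7 -239.4   54.2] [0.6, 0.6]
collar top [ 436.9 -117.    63. ] [1.0, 1.0]
ll [542.7 -68.6   8. ]
hl [632.2 -43.4   8. ]
hh [588.  113.8   8. ]
lh [497.2  85.4   8. ]
top orange 134 [305.7 237.5] [[290.6243896484375, 234.58045959472656], [318.48779296875, 228.60972595214844], [320.6097412109375, 238.5121612548828], [292.746337890625, 244.48289489746094]]
top blue 92 [319.1 306.3] [[311.0, 303.0], [326.0, 303.0], [326.0, 309.0], [311.0, 309.0]]
top brass 63 [355.9 302.5] [[330.8027038574219, 294.12603759765625], [391.9670715332031, 287.68768310546875], [394.1972351074219, 308.87396240234375], [333.0328674316406, 315.31231689453125]]
side orange 75 [347.2 275.3] [[338.9010314941406, 293.02264404296875], [345.5041198730469, 224.7907257080078], [360.0773010253906, 226.2010498046875], [353.4742126464844, 294.4329833984375]]
side blue 10 [270.5 279.2] [[269.0, 278.0], [272.0, 278.0], [272.0, 280.0], [269.0, 280.0]]
```

```bash
cat >> h.py <<'E'
from scipy.spatial.transform import Rotation as Ro
def tool():
    s=arm.state();w,x,y,z=s["tool_rot"];return np.array(s["tool_pos"]),Ro.from_quat([x,y,z,w]).as_matrix()
def plan(target,yaw=None):
    p,R=tool();d=R.T@(np.array(target)-p);cy=np.degrees(np.arctan2(R[1,0],R[0,0]))
    turn=0 if yaw is None else (cy-yaw+180)%360-180
    print("shift",d.round(1),"turn",round(turn,2),"curyaw",round(cy,2),"tcp",p.round(1),"clock",arm.state()["clock"]); return d,turn
E
python3 - <<'E'
from h import *
c=cam("wrist");E=c["extrinsics"];o=-E[:3,:3].T@E[:3,3];p,R=tool()
print("cam in tool",R.T@(o-p),"view dir tool",R.T@(-E[2,:3]),"right",R.T@E[0,:3])
plan((560,-120,290),98)
E
```

```text
cam in tool [  79.33095631    0.56012496 -143.07644609] view dir tool [-0.30903044  0.00102525  0.9510516 ] right [ 3.39767612e-04  9.99999474e-01 -9.67616363e-04]
shift [ 511.2 -466.6  -58.8] turn -83.28 curyaw 14.72 tcp [ 184.1 -701.1  231. ] clock 0.3
```

```bash
python3 -m handwheel '[[508,-571,-59,-83],[508,-571,-59,-83],[508,-571,-59,-83],[508,-571,-59,-83],[508,-571,-59,-83],[508,-571,-59,-83],[508,-571,-59,-83],[508,-571,-59,-83],[508,-571,-59,-83],[508,-571,-59,-83],[508,-571,-59,-83],[508,-571,-59,-83],[508,-571,-59,-83],[508,-571,-59,-83],[508,-571,-59,-83],[508,-571,-59,-83],[508,-571,-59,-83],[508,-571,-59,-83],[508,-571,-59,-83],[508,-571,-59,-83]]' -1 60
python3 - <<'E'
from h import *
plan((530,-20,290),98); print(np.round(arm.state()["joints"],3))
c=cam("wrist");cv2.imwrite("pics/w1.png",c["bgr"])
E
```

```text
clock: 1.97
tool_pos: [532.3, -14.8, 290.9]
tool_rot: [0.0, 0.655, 0.755, 0.002]
wrist_force: [0.1, -0.5, 0.5]
grip_width: 0.998
shift [-4.8 -3.   0.9] turn 0.09 curyaw 98.09 tcp [532.3 -14.8 290.9] clock 1.9667
[ 0.348  0.345 -0.562  1.946  0.228  0.911 -0.186]
```

View pics/w1.png

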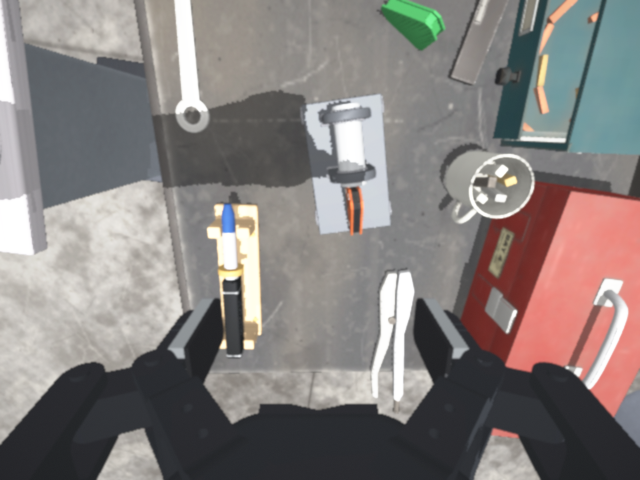

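The wrist view shows the magnet at (356,208), the tube at (348,145) and the gauge at (231,280). I'll enlarge it.

```bash
python3 - <<'E'
from h import *
b=cv2.imread("pics/w1.png");crop(b,295,85,105,155,5,"pics/w1a.png");b2=b
cv2.imwrite("pics/w1a.png",cv2.resize(b[85:240,295:400],None,fx=3.8,fy=3.8,interpolation=cv2.INTER_CUBIC))
cv2.imwrite("pics/w1b.png",cv2.resize(b[195:365,195:275],None,fx=3.5,fy=3.5,interpolation=cv2.INTER_CUBIC))
E
```

```text
(no output)
```

View pics/w1a.png

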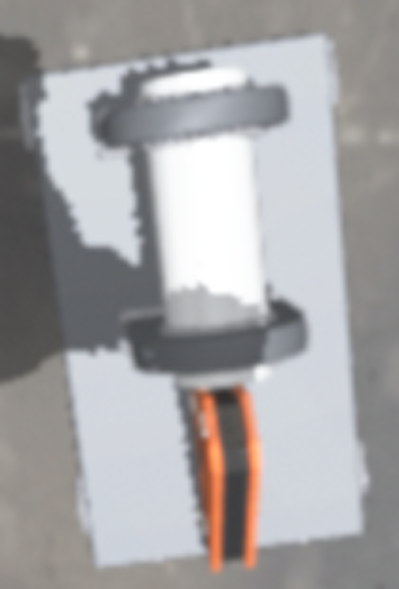

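View pics/w1b.png

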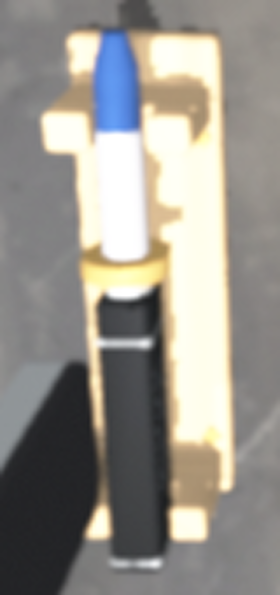

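```bash
cat > meas.py <<'E'
from h import *
np.set_printoptions(precision=1,suppress=True)
w=cam("wrist");t=cam("top");s=cam("side")
A=lambda u,v:(295+u/3.8,85+v/3.8); B=lambda u,v:(195+u/3.5,195+v/3.5)
TC=lambda u,v:(230+u/4,200+v/4); SC=lambda u,v:(250+u/4,220+v/4)
def q(n,wp,tp,sp=None):
    rs=[ray(w,*wp),ray(t,*tp)]+([ray(s,*sp)] if sp else []);print(n,*tri(*rs))
q("tip",B(115,30),TC(326,430),SC(83,230))
q("handle end top",B(135,557),TC(712,383),SC(104,470))
q("collar top",B(122,258),TC(485,409),SC(90,292))
q("collar front centre top",B(122,250),TC(480,409))
q("magnet top mouth end",A(223,390),TC(247,160),SC(376,162))
q("magnet foot end",A(233,568),TC(365,140))
for n,x in dict(hh=A(25,78),xh=A(328,38),xl=A(362,530),ll=A(98,567)).items(): print(n,onz(w,*x,8))
q("ll",A(98,567),TC(385,222),SC(318,343)); q("hl",A(362,530),TC(338,64),SC(500,312))
print("magnet@73",onz(w,*A(223,390),70),"foot@8",onz(w,*A(233,568),12))
print("lug tops mid w", onz(w,*A(190,92),84), onz(w,*A(222,325),84))
E
python3 meas.py
```

```text
tip [427.5 -36.   51.4] [1.7, 1.9, 0.9]
handle end top [ 449.6 -239.9   56.5] [3.2, 2.9, 2.4]
collar top [ 437.  -116.1   62.3] [0.5, 0.8, 0.8]
collar front centre top [ 436.3 -114.2   59.5] [0.3, 0.3]
magnet top mouth end [570.8   4.7  64. ] [2.5, 3.3, 4.6]
magnet foot end [583.6 -56.8  43.3] [1.3, 1.3]
hh [497.6  83.1   8. ]
xh [589.8 107.8   8. ]
xl [633.2 -47.5   8. ]
ll [543.2 -73.8   8. ]
ll [542.8 -71.6   6.1] [2.7, 3.0, 1.0]
hl [633.7 -45.9   5. ] [2.2, 2.6, 0.8]
magnet@73 [568.1   4.1  70. ] foot@8 [590.  -66.4  12. ]
lug tops mid w [544.5  81.6  84. ] [562.9  23.8  84. ]
```

```bash
python3 - <<'E'
from h import *
s=cv2.imread("pics/side0.png");cv2.imwrite("pics/sc3.png",cv2.resize(s[230:305,310:380],None,fx=8,fy=8,interpolation=cv2.INTER_CUBIC))
w=cam("wrist")
for z in (40,55,73): print(z,onz(w,295+232/3.8,85+470/3.8,z).round(1))
plan((585,-110,200),106)
E
```

```text
40 [577.6 -29.7  40. ]
55 [575.4 -26.4  55. ]
73 [572.7 -22.5  73. ]
shift [-95.   43.1  90.1] turn -8.41 curyaw 97.59 tcp [529.8 -21.5 290. ] clock 2.2167
```

View pics/sc3.png

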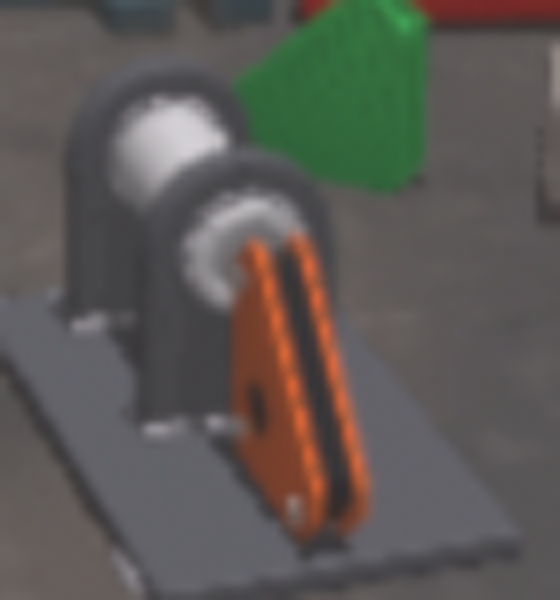

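```bash
python3 - <<'E'
from h import *
plan((480,-60,180),106)
E
```

```text
shift [-31.5 -54.4 110.1] turn -8.41 curyaw 97.59 tcp [529.8 -21.5 290. ] clock 2.2167
```

```bash
python3 -m handwheel '[[-31,-54,110,-8.4],[-31,-54,110,-8.4],[-31,-54,110,-8.4],[-31,-54,110,-8.4],[-31,-54,110,-8.4],[-31,-54,110,-8.4]]'
python3 - <<'E'
from h import *
plan((480,-60,180),106)
c=cam("wrist");cv2.imwrite("pics/w2.png",c["bgr"])
E
```

```text
clock: 2.72
tool_pos: [481.7, -58.5, 180.8]
tool_rot: [0.0, 0.602, 0.799, 0.0]
wrist_force: [0.3, 0.2, 0.4]
grip_width: 1.0
shift [-1.  -2.   0.8] turn 0.02 curyaw 106.02 tcp [481.7 -58.5 180.8] clock 2.7167
```

View pics/w2.png

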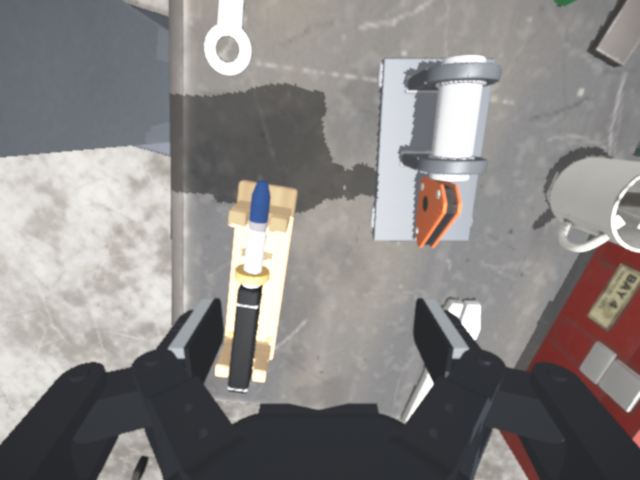

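```bash
python3 - <<'E'
from h import *
s=cv2.imread("pics/w2.png");cv2.imwrite("pics/w2a.png",cv2.resize(s[140:260,370:490],None,fx=5,fy=5,interpolation=cv2.INTER_CUBIC))
E
```

```text
(no output)
```

View pics/w2a.png

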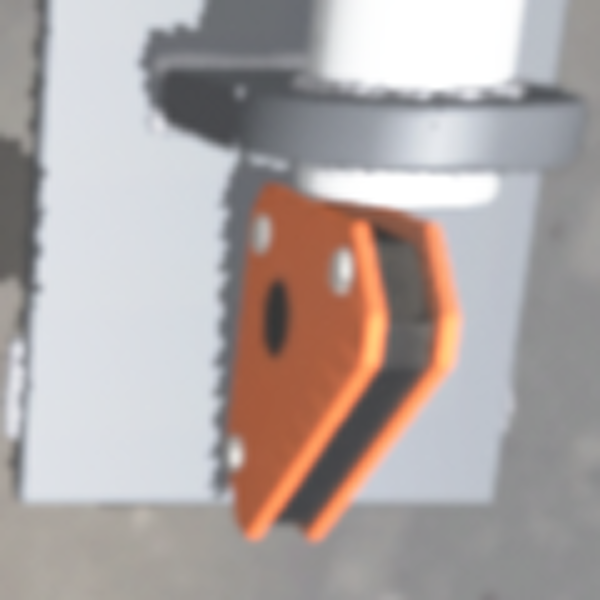

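```bash
python3 - <<'E'
from h import *
np.set_printoptions(precision=1,suppress=True)
w=cam("wrist");D=lambda u,v:(370+u/5,140+v/5)
E1=lambda u,v:(295+u/3.8,85+v/3.8)
for n,p,z in (("top mouth ctr",D(398,226),73),("bend ctr",D(420,345),73),("foot end L",D(245,535),14),("foot end R",D(315,540),14)): print(n,onz(w,*p,z))
print("cup base L",onz(w,555,180,0),"cup rim", onz(w,550,185,91))
print("mouth edge tube top", onz(w,*D(400,205),60))
plan((578,-25,130),106); plan((578,-25,24),106)
E
```

```text
top mouth ctr [568.5   5.5  73. ]
bend ctr [579.1 -10.7  73. ]
foot end L [589. -63.  14.]
foot end R [602.8 -60.1  14. ]
cup base L [697.   35.2   0. ] cup rim [628.9  26.1  91. ]
mouth edge tube top [573.1   8.1  60. ]
shift [  5.1 100.7  51.7] turn 0.09 curyaw 106.09 tcp [482.5 -57.8 181.5] clock 2.8167
shift [  5.2 100.4 157.7] turn 0.09 curyaw 106.09 tcp [482.5 -57.8 181.5] clock 2.8167
```

```bash
python3 - <<'E'
from h import *
t=cam("top"); print(onz(t,279,170,91).round(1),onz(t,279,190,91).round(1),onz(t,303,182,60).round(1))
E
python3 -m handwheel '[[5,102,52,0],[5,102,52,0],[5,102,52,0],[5,102,100,0],[5,102,120,0],[5,102,140,0],[5,102,157,0],[5,102,157,0],[5,102,157,0]]' -1 60
python3 - <<'E'
from h import *
plan((579,-25,24),106)
c=cam("wrist");cv2.imwrite("pics/w3.png",c["bgr"])
E
```

```text
[712.6  32.4  91. ] [669.3  32.3  91. ] [695.6 -18.   60. ]
clock: 3.62
tool_pos: [578.1, -24.2, 23.5]
tool_rot: [-0.0, 0.601, 0.799, -0.0]
wrist_force: [0.6, 0.2, 0.5]
grip_width: 1.001
shift [-1.   0.6 -0.5] turn 0.15 curyaw 106.15 tcp [578.1 -24.2  23.5] clock 3.6167
```

View pics/w3.png

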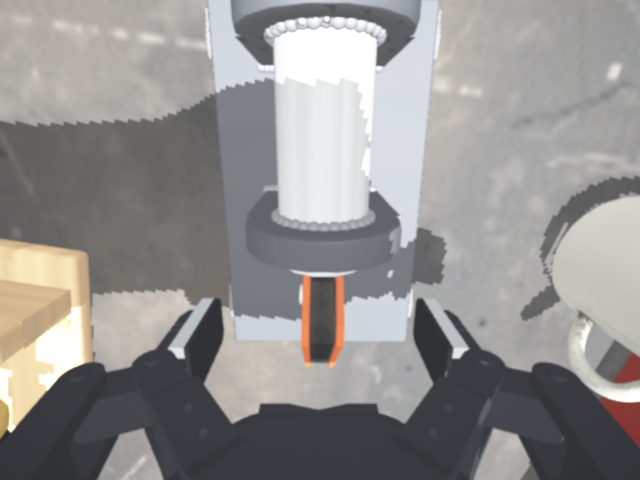

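The magnet at (323,320) sits centred between the pads. Closing.

```bash
python3 -m handwheel '[[0,0,0,0],[0,0,0,0],[0,0,0,0],[0,0,0,0],[0,0,0,0],[0,0,0,0],[0,0,0,0],[0,0,0,0],[0,0,0,0],[0,0,0,0]]' 1 60
python3 - <<'E'
from h import *
plan((450,200,180),106)
c=cam("wrist");cv2.imwrite("pics/w4.png",c["bgr"])
E
```

```text
clock: 4.5
tool_pos: [577.9, -24.9, 23.7]
tool_rot: [0.0, 0.601, 0.799, 0.0]
wrist_force: [-0.6, 0.1, 5.5]
grip_width: 0.159
shift [ 251.5  -60.4 -156.4] turn 0.11 curyaw 106.11 tcp [577.9 -24.9  23.7] clock 4.5
```

View pics/w4.png

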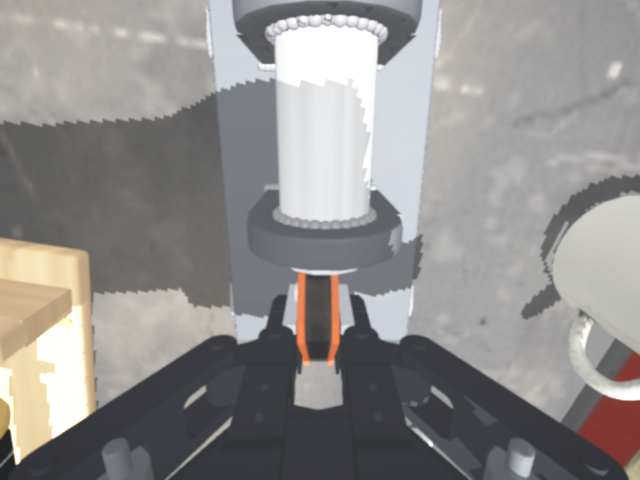

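```bash
python3 -m handwheel '[[0,0,-30,0],[0,0,-60,0],[0,0,-100,0],[0,0,-140,0],[0,0,-156,0],[40,-10,-156,0],[80,-20,-156,0],[120,-30,-156,0],[160,-40,-156,0],[200,-50,-156,0],[251,-60,-156,0],[251,-60,-156,0],[251,-60,-156,0],[251,-60,-156,0]]'
python3 - <<'E'
from h import *
t=cam("top");cv2.imwrite("pics/t5.png",t["bgr"])
for p in ((180,346),(223,343),(270,337)): print(onz(t,*p,5).round(0))
plan((450,200,17),106)
E
```

```text
clock: 5.72
tool_pos: [450.0, 199.9, 179.1]
tool_rot: [0.0, 0.6, 0.8, -0.0]
wrist_force: [0.4, -0.9, -1.0]
grip_width: 0.154
[349. 247.   5.]
[355. 156.   5.]
[366.  55.   5.]
shift [ 1.300e+00 -1.000e-01  1.621e+02] turn 0.1 curyaw 106.1 tcp [450.6 198.9 179.1] clock 5.7667
```

View pics/t5.png

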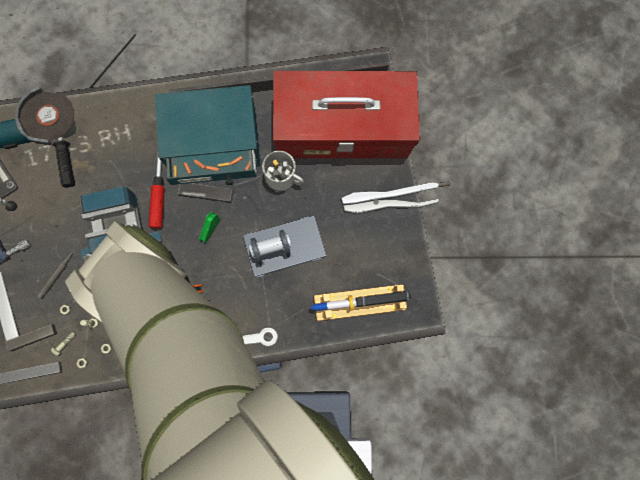

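```bash
python3 -m handwheel '[[0,8,40,0],[0,8,80,0],[0,8,115,0],[0,8,140,0],[0,8,153,0],[0,8,159,0],[0,8,161,0],[0,8,162,0],[0,8,162,0],[0,8,162,0]]'
python3 -m handwheel '[[0,0,0,0],[0,0,0,0],[0,0,0,0],[0,0,0,0]]' 0 60
python3 - <<'E'
from h import *
c=cam("wrist");cv2.imwrite("pics/w6.png",c["bgr"]);plan((460,200,200),100)
E
```

```text
clock: 6.6
tool_pos: [458.8, 201.8, 18.2]
tool_rot: [0.0, 0.601, 0.799, 0.001]
wrist_force: [-0.9, -0.0, -2.0]
grip_width: 0.154
clock: 6.93
tool_pos: [458.3, 202.0, 17.6]
tool_rot: [0.0, 0.601, 0.799, 0.0]
wrist_force: [0.7, -0.1, -0.6]
grip_width: 0.503
shift [  -2.4    1.2 -182.5] turn 6.11 curyaw 106.11 tcp [458.2 202.   17.5] clock 6.9833
```

View pics/w6.png

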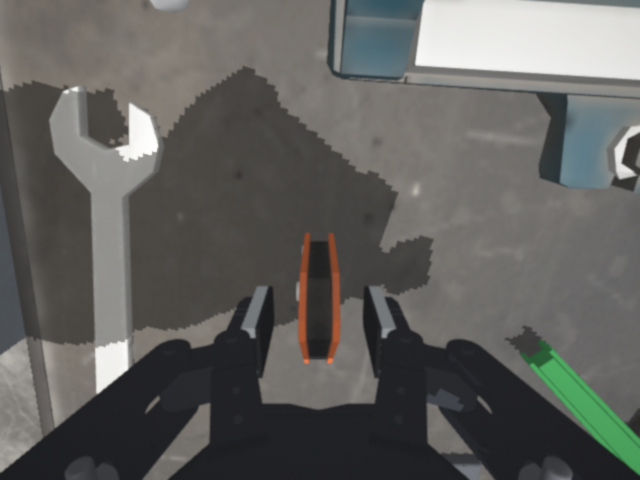

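The magnet stands upright at (319,300), clear of everything. Next, over the gauge.

```bash
python3 -m handwheel '[[0,0,-20,0],[0,0,-60,0],[0,0,-100,0],[0,0,-140,0],[0,0,-170,0],[0,0,-180,0],[0,0,-180,0]]' -1
python3 - <<'E'
from h import *
plan((443,-175,130),96.2)
E
```

```text
clock: 7.57
tool_pos: [459.3, 202.3, 199.9]
tool_rot: [0.001, 0.601, 0.799, 0.002]
wrist_force: [1.6, 0.3, -0.2]
grip_width: 0.999
shift [-358.  -120.4   69.2] turn 9.86 curyaw 106.06 tcp [459.3 202.3 199.9] clock 7.5667
```

```bash
python3 -m handwheel '[[-358,-120,0,9.8],[-358,-120,0,9.8],[-358,-120,0,9.8],[-358,-120,0,9.8],[-358,-120,0,9.8],[-358,-120,0,9.8],[-358,-120,0,9.8],[-358,-120,0,9.8],[-358,-120,0,9.8],[-358,-120,0,9.8],[-358,-120,69,9.8],[-358,-120,69,9.8],[-358,-120,69,9.8],[-358,-120,69,9.8],[-358,-120,69,9.8]]' -1
python3 - <<'E'
from h import *
c=cam("wrist");cv2.imwrite("pics/w7.png",c["bgr"]);plan((443,-175,31),96.2)
E
```

```text
clock: 8.82
tool_pos: [442.3, -174.7, 128.6]
tool_rot: [-0.0, 0.667, 0.745, -0.0]
wrist_force: [-0.2, 0.4, 0.6]
grip_width: 1.001
shift [-0.1  0.2 98.1] turn 0.17 curyaw 96.37 tcp [ 442.8 -174.9  129.1] clock 8.8667
```

View pics/w7.png

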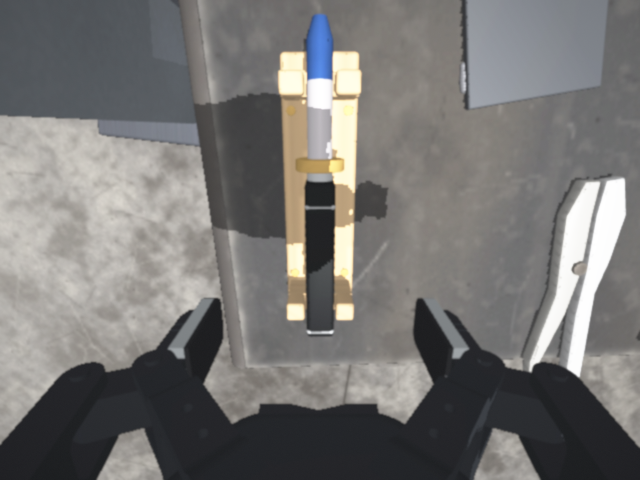

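The gauge is vertical in view and centred: tip (319,16), collar (320,165), handle end (320,333). I'll triangulate it from two wrist places.

```bash
python3 - <<'E'
from h import *
np.set_printoptions(precision=1,suppress=True)
w=cam("wrist")
b=w["bgr"];cv2.imwrite("pics/w7a.png",cv2.resize(b[0:345,270:370],None,fx=2.3,fy=2.3,interpolation=cv2.INTER_CUBIC)) if 0 else None
t=cam("top");TC=lambda u,v:(230+u/4,200+v/4)
p,R=tool()
for n,a,c in (("tip",(319,15),TC(326,430)),("collar top",(320,163),TC(485,409)),("handle end",(320,331),TC(712,383))):
    q,e=tri(ray(w,*a),ray(t,*c)); print(n,q,e,"tool",R.T@(q-p))
for n,a,z in (("tip",(319,15),50),("collar",(320,160),64),("handle end",(320,330),63)):
    q=onz(w,*a,z);print(n,q,"tool",R.T@(q-p))
print("lateral px->tool y at v=250", R.T@(onz(w,319.7,250,63)-p))
E
```

```text
tip [427.4 -34.2  47.5] [0.5, 0.5] tool [142.    0.   81.9]
collar top [ 438.4 -120.4   26.1] [0.2, 0.2] tool [ 55.1   1.4 103.4]
handle end [ 449.9 -234.8   66.4] [1.2, 1.2] tool [-60.    0.3  63.2]
tip [427.9 -34.8  50. ] tool [141.3   0.4  79.4]
collar [ 437.5 -115.2   64. ] tool [60.4  1.2 65.4]
handle end [ 451.3 -236.3   63. ] tool [-61.5   1.5  66.6]
lateral px->tool y at v=250 [ 1.   1.1 66.5]
```

```bash
python3 -m handwheel '[[0,1,40,0],[0,1,70,0],[0,1,88,0],[0,1,96,0],[0,1,98,0],[0,1,98,0],[0,1,98,0]]' -1 80
python3 -m handwheel '[[0,0,0,0],[0,0,0,0],[0,0,0,0],[0,0,0,0],[0,0,0,0],[0,0,0,0],[0,0,0,0],[0,0,0,0],[0,0,0,0],[0,0,0,0]]' 1 90
python3 - <<'E'
from h import *
c=cam("wrist");cv2.imwrite("pics/w8.png",c["bgr"]);plan((443,-175,31),96.2)
E
```

```text
clock: 9.55
tool_pos: [443.8, -175.4, 31.4]
tool_rot: [0.001, 0.667, 0.745, 0.0]
wrist_force: [1.0, 0.5, 0.5]
grip_width: 0.999
clock: 10.38
tool_pos: [443.2, -175.3, 30.7]
tool_rot: [0.0, 0.667, 0.745, -0.0]
wrist_force: [-1.0, 0.3, 7.1]
grip_width: 0.218
shift [ 0.3 -0.2 -0.3] turn 0.12 curyaw 96.32 tcp [ 443.2 -175.3   30.7] clock 10.4333
```

View pics/w8.png

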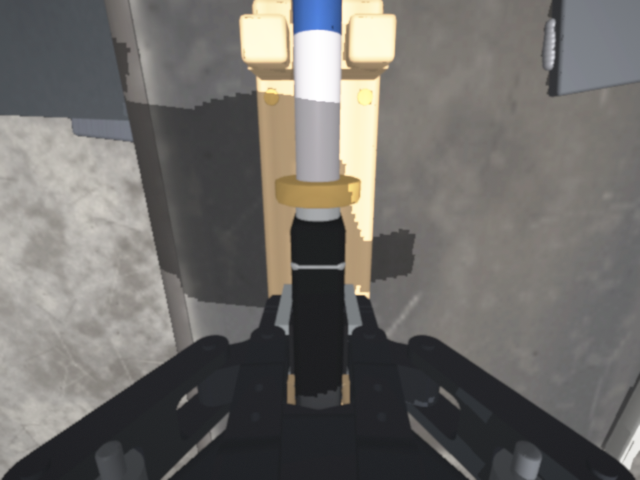

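```bash
python3 -m handwheel '[[0,0,-6,0],[0,0,-20,0],[0,0,-40,0],[0,0,-60,0],[0,0,-90,0],[0,0,-120,0],[0,0,-120,0],[0,0,-120,0]]'
python3 - <<'E'
from h import *
b=cv2.imread("pics/w4.png");cv2.imwrite("pics/w4a.png",cv2.resize(b[20:280,240:410],None,fx=2.3,fy=2.3,interpolation=cv2.INTER_CUBIC))
c=cam("side");cv2.imwrite("pics/s9.png",c["bgr"]);crop(c["bgr"],230,180,100,130,4,"pics/s9a.png")
E
```

```text
clock: 11.1
tool_pos: [443.4, -175.8, 151.5]
tool_rot: [0.001, 0.667, 0.745, 0.0]
wrist_force: [0.2, -0.1, -3.7]
grip_width: 0.218
```

View pics/w4a.png

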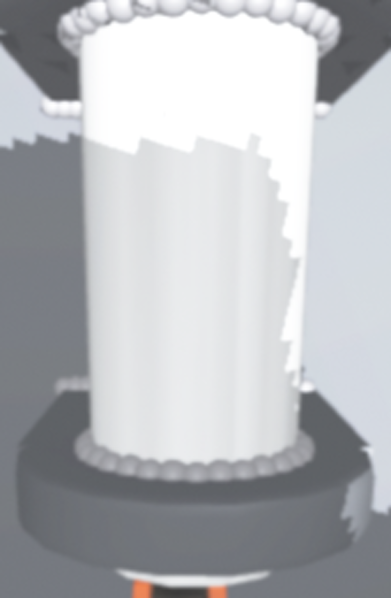

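View pics/s9.png

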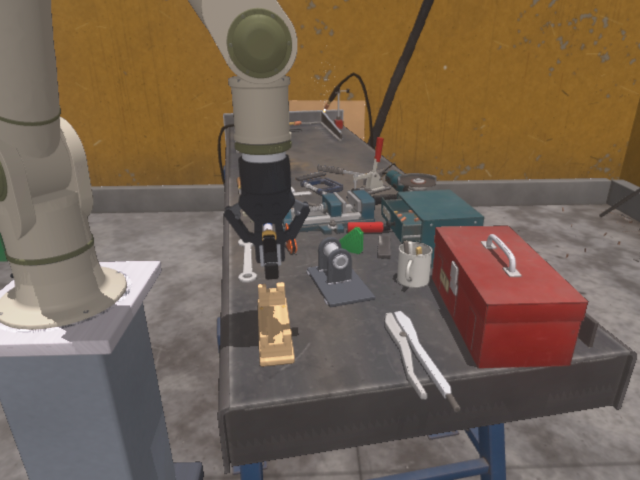

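Now I'll work out the tube axis from the w4 columns (326.5@46, 324.8@207) and the rod in hand from w8, through the same camera.

```bash
cat >> h.py <<'E'
CW=None
def wcam_at(p,yaw):
    """wrist camera dict for a tool pose, from the present camera-to-tool transform"""
    c=cam("wrist");pt,R=tool();E=c["extrinsics"]
    T=np.eye(4);T[:3,:3]=R;T[:3,3]=pt;CT=E@T   # tool->cam
    y=np.radians(yaw);Rn=np.array([[np.cos(y),np.sin(y),0],[np.sin(y),-np.cos(y),0],[0,0,-1]])
    Tn=np.eye(4);Tn[:3,:3]=Rn;Tn[:3,3]=p;c["extrinsics"]=CT@np.linalg.inv(Tn);return c,Rn
E
python3 - <<'E'
from h import *
np.set_printoptions(precision=2,suppress=True)
c,R=wcam_at(np.array([577.9,-24.9,23.7]),106.11)
a=onz(c,326.5,46,58);b=onz(c,324.8,207,58);print("axis pts",a,b,"yaw",np.degrees(np.arctan2(*(a-b)[[1,0]])))
m=onz(c,240+195/2.3,20+582/2.3,58+13);print("mouth top approx",m)
c2,R2=wcam_at(np.array([443.2,-175.3,30.7]),96.32)
for q in ((317.5,100),(318.5,150)): print("rod tool",R2.T@(onz(c2,*q,50)-[443.2,-175.3,30.7]))
print("collar", R2.T@(onz(c2,318,180,66)-[443.2,-175.3,30.7]),R2.T@(onz(c2,318,205,66)-[443.2,-175.3,30.7]))
print(arm.state()["clock"])
E
```

```text
axis pts [552.63  73.22  58.  ] [565.83  26.84  58.  ] yaw 105.88578990954274
mouth top approx [570.79   9.05  71.  ]
rod tool [ 87.75   0.06 -19.3 ]
rod tool [ 70.89   0.42 -19.3 ]
collar [ 62.41   0.22 -35.3 ] [ 54.1    0.22 -35.3 ]
11.25
```

```bash
python3 - <<'E'
from h import *
b=cv2.imread("pics/s9.png");cv2.imwrite("pics/s9b.png",cv2.resize(b[225:310,300:380],None,fx=7,fy=7,interpolation=cv2.INTER_CUBIC))
E
```

View pics/s9b.png

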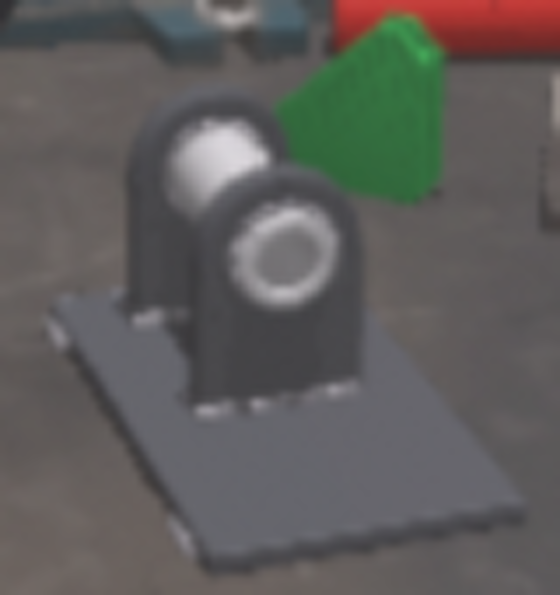

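```bash
python3 - <<'E'
from h import *
np.set_printoptions(precision=2,suppress=True)
s=cam("side");o,d=ray(s,341.1,261.3)
n=np.array([.9618,.2737,0]);P=np.array([565.83,26.84,58])
t=n@(P-o)/(n@d);print("mouth via side ray x axis plane",o+d*t, "at z58",onz(s,341.1,261.3,58))
u=np.array([-.2737,.9618]);m=np.array([570.8,9.4])
print("pre",m-172*u)
plan([*(m-172*u),110],105.9)
E
```

```text
mouth via side ray x axis plane [570.05  12.01  59.12] at z58 [570.21  14.24  58.  ]
pre [ 617.88 -156.03]
shift [ -0.5 176.7  38.7] turn -9.58 curyaw 96.32 tcp [ 442.3 -175.   149.1] clock 11.3
```

```bash
python3 -m handwheel '[[0,40,0,-3],[0,80,0,-6],[0,120,0,-9.6],[0,160,0,-9.6],[0,176,0,-9.6],[0,176,38,-9.6],[0,176,38,-9.6],[0,176,38,-9.6],[0,176,38,-9.6]]'
python3 - <<'E'
from h import *
plan([617.7,-156,38.7],105.9)
c=cam("wrist");cv2.imwrite("pics/w10.png",c["bgr"])
c=cam("side");cv2.imwrite("pics/s10.png",c["bgr"])
E
```

```text
clock: 12.05
tool_pos: [617.2, -155.6, 111.7]
tool_rot: [-0.001, 0.602, 0.798, -0.001]
wrist_force: [0.3, 0.5, -4.2]
grip_width: 0.221
shift [-0.6  0.5 73. ] turn 0.04 curyaw 105.94 tcp [ 617.2 -155.6  111.7] clock 12.05
```

View pics/w10.png

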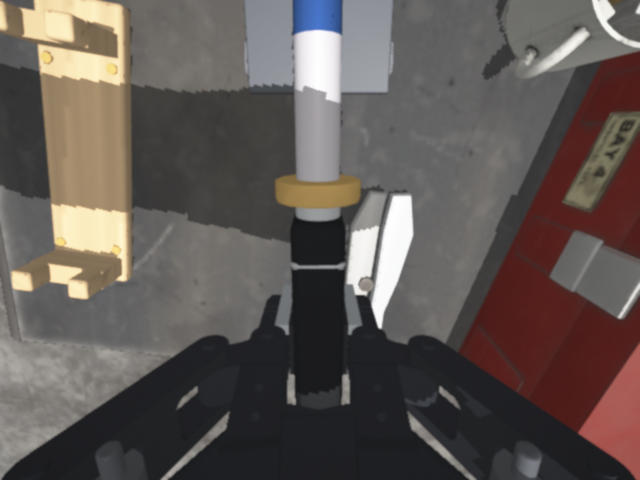

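View pics/s10.png

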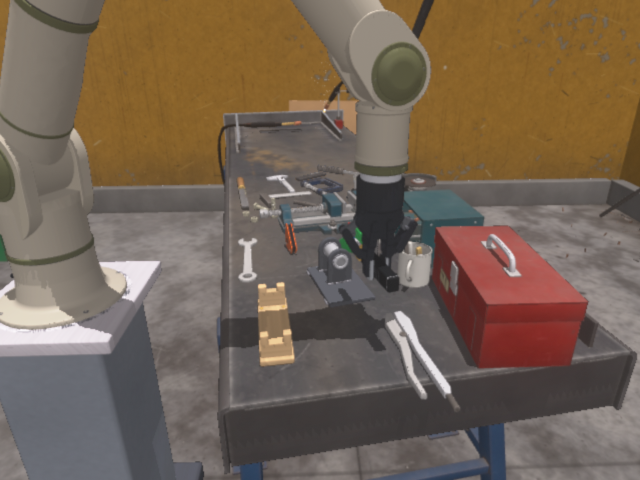

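The rod in hand looks the same as in w8 (collar at rows 178–207), so it has not slipped. Lowering to bore height.

```bash
python3 -m handwheel '[[0,0,30,0],[0,0,55,0],[0,0,68,0],[0,0,73,0],[0,0,73,0],[0,0,73,0],[0,0,73,0]]'
python3 - <<'E'
from h import *
plan([617.7,-156,38.7],105.9)
c=cam("top");cv2.imwrite("pics/t11.png",cv2.resize(c["bgr"][190:300,230:390],None,fx=4.5,fy=4.5,interpolation=cv2.INTER_CUBIC))
c=cam("side");cv2.imwrite("pics/s11.png",cv2.resize(c["bgr"][225:310,300:420],None,fx=6,fy=6,interpolation=cv2.INTER_CUBIC))
E
```

```text
clock: 12.73
tool_pos: [619.0, -155.9, 40.7]
tool_rot: [0.001, 0.602, 0.798, 0.0]
wrist_force: [0.2, 0.8, -3.3]
grip_width: 0.221
shift [ 0.3 -1.3  2. ] turn 0.01 curyaw 105.91 tcp [ 619.  -155.9   40.7] clock 12.7333
```

View pics/t11.png

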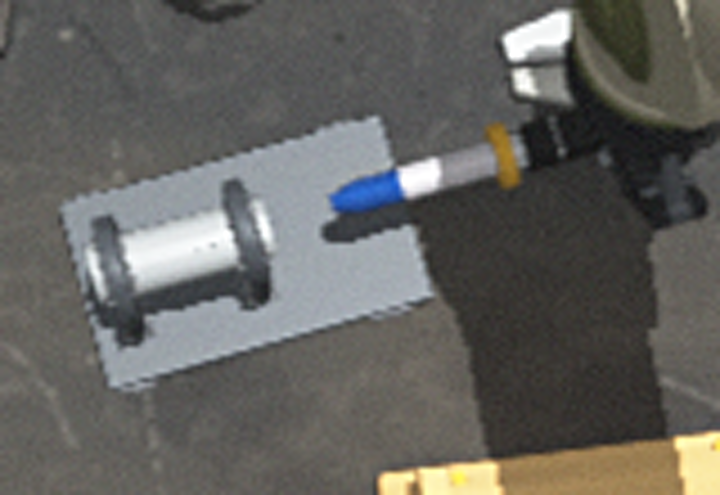

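View pics/s11.png

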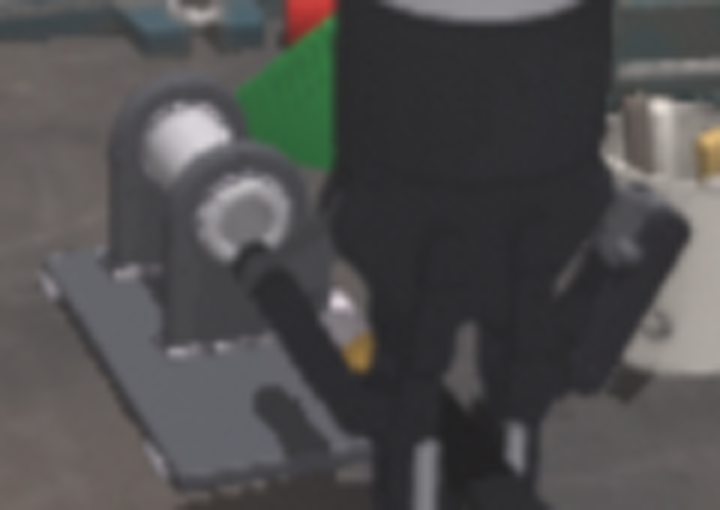

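```bash
python3 -m handwheel '[[0,0,0,0],[0,0,0,0],[0,0,0,0]]'
python3 - <<'E'
from h import *
np.set_printoptions(precision=1,suppress=True)
u=np.array([-.2737,.9618]);m=np.array([570.6,10])
plan([*(m-172*u),38.7],105.9)
t=cam("top");f=lambda a,b:(230+a/4.5,190+b/4.5)
for n,p in (("tip",f(333,203)),("collar",f(503,155)),("mouth",f(266,224)),("tube back",f(93,273))): print(n,onz(t,*p,58))
E
```

```text
clock: 13.08
tool_pos: [618.2, -155.9, 39.6]
tool_rot: [0.0, 0.602, 0.798, 0.0]
wrist_force: [-0.3, 0.6, -3.1]
grip_width: 0.221
shift [ 0.6 -0.4  0.9] turn 0.01 curyaw 105.91 tcp [ 618.2 -155.9   39.6] clock 13.0833
tip [579.5 -19.4  58. ]
collar [ 602.3 -100.2   58. ]
mouth [569.6  12.2  58. ]
tube back [546.7  93.2  58. ]
```

```bash
python3 -m handwheel '[[10,-0.6,0.8,0],[20,-0.6,0.8,0],[27,-0.6,0.8,0],[32,-0.6,0.8,0],[37,-0.6,0.8,0],[42,-0.6,0.8,0],[46,-0.6,0.8,0],[50,-0.6,0.8,0],[50,-0.6,0.8,0],[50,-0.6,0.8,0]]'
python3 - <<'E'
from h import *
print(arm.state()["wrist_force"],arm.state()["wrist_torque"]);plan([*(np.array([570.6,10])-120*np.array([-.2737,.9618])),38.7],105.9)
c=cam("wrist");cv2.imwrite("pics/w12.png",c["bgr"])
c=cam("top");cv2.imwrite("pics/t12.png",cv2.resize(c["bgr"][190:300,230:390],None,fx=4.5,fy=4.5,interpolation=cv2.INTER_CUBIC))
E
```

```text
clock: 13.97
tool_pos: [603.8, -107.8, 38.5]
tool_rot: [0.0, 0.602, 0.798, -0.0]
wrist_force: [-0.1, -0.2, -3.5]
grip_width: 0.223
[-0.06549002 -0.22249202 -3.46642221] [-0.02662194  0.02097581  0.01529807]
shift [ 2.4  0.3 -0.2] turn 0.03 curyaw 105.93 tcp [ 603.8 -107.8   38.5] clock 13.9667
```

View pics/w12.png

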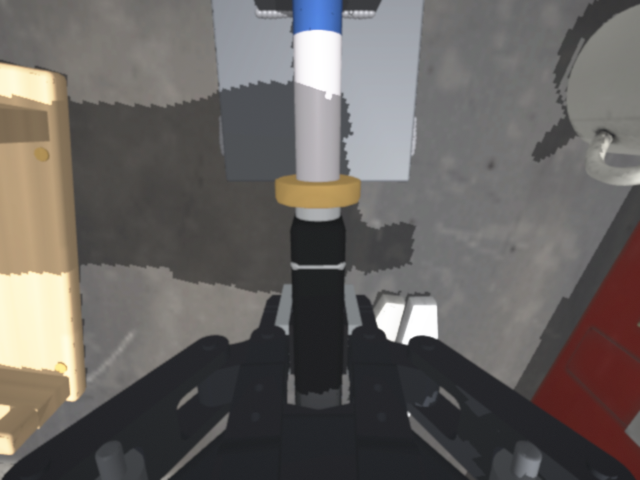

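View pics/t12.png

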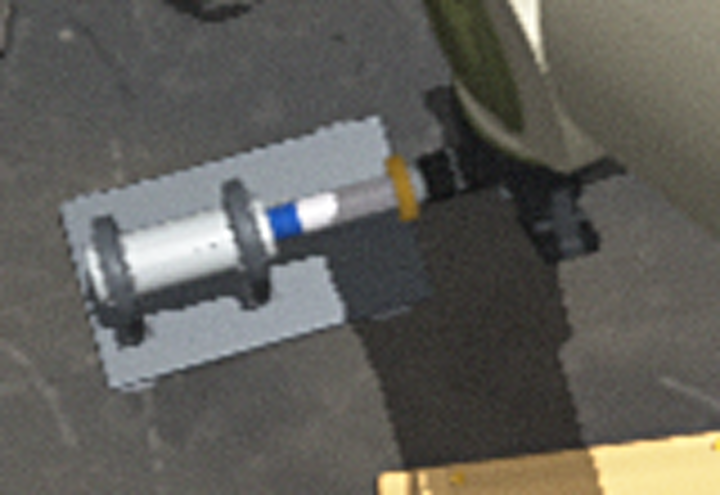

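The tip is inside the bore and the side force is about zero. I'll go on to just short of contact.

```bash
python3 -m handwheel '[[8,0,0,0],[16,0,0,0],[24,0,0,0],[32,0,0,0],[39,0,0,0],[45,0,0,0],[50,0,0,0],[53,0,0,0],[53,0,0,0],[53,0,0,0]]'
python3 - <<'E'
from h import *
print(arm.state()["wrist_force"],arm.state()["wrist_torque"]);plan([*(np.array([570.6,10])-62*np.array([-.2737,.9618])),38.7],105.9)
c=cam("wrist");cv2.imwrite("pics/w13.png",c["bgr"])
E
```

```text
clock: 14.9
tool_pos: [589.3, -57.0, 38.5]
tool_rot: [0.0, 0.602, 0.798, -0.0]
wrist_force: [-1.0, -0.9, -2.8]
grip_width: 0.22
[-0.97261166 -0.88868607 -2.78721462] [-0.05724073  0.01926703 -0.00815766]
shift [ 7.6  0.3 -0.2] turn 0.03 curyaw 105.93 tcp [589.3 -57.   38.5] clock 14.9
```

View pics/w13.png

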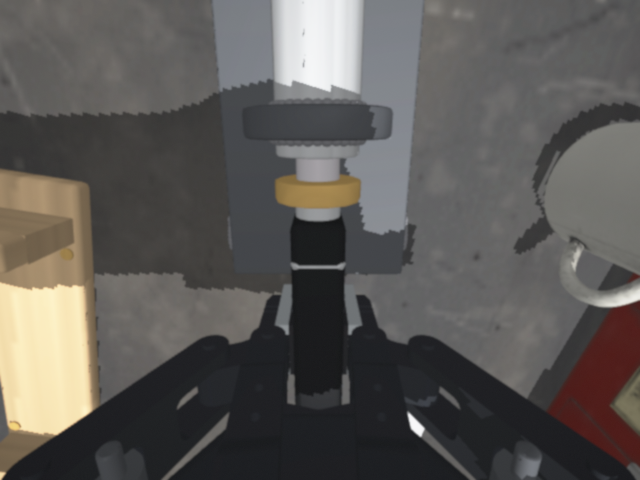

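```bash
python3 -m handwheel '[[3,0,0,0],[5,0,0,0],[6,0,0,0],[7,0,0,0],[7.5,0,0,0],[8,0,0,0],[8.5,0,0,0],[8.5,0,0,0]]'
python3 - <<'E'
from h import *
print(arm.state()["wrist_force"]);tool
c=cam("wrist");cv2.imwrite("pics/w14.png",c["bgr"][90:290,200:440])
E
```

```text
clock: 15.62
tool_pos: [587.0, -49.1, 38.5]
tool_rot: [0.0, 0.603, 0.798, -0.0]
wrist_force: [0.6, -0.5, -3.6]
grip_width: 0.22
[ 0.60053308 -0.54831414 -3.64662193]
```

View pics/w14.png

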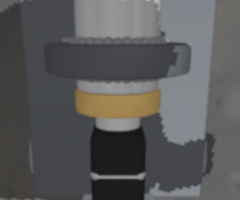

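The gap is nearly closed but there's no contact force yet. I'll creep on.

```bash
python3 -m handwheel '[[0.5,0,0,0],[1,0,0,0],[1.5,0,0,0],[2,0,0,0],[2,0,0,0],[2,0,0,0]]'; python3 -m handwheel '[[0.5,0,0,0],[1,0,0,0],[1,0,0,0],[1,0,0,0]]'
```

```text
clock: 16.17
tool_pos: [586.9, -49.1, 38.5]
tool_rot: [0.001, 0.603, 0.798, -0.001]
wrist_force: [2.0, -8.1, -3.0]
grip_width: 0.218
clock: 16.5
tool_pos: [586.8, -49.1, 38.6]
tool_rot: [0.001, 0.603, 0.797, -0.001]
wrist_force: [2.7, -10.2, -2.7]
grip_width: 0.22
```

There's contact at about 10 N along the axis. I'll hold it for a moment and look.

```bash
python3 -m handwheel '[[0.5,0,0,0],[1,0,0,0],[1,0,0,0],[1,0,0,0],[1,0,0,0],[1,0,0,0],[1,0,0,0],[1,0,0,0],[1,0,0,0],[1,0,0,0],[1,0,0,0],[1,0,0,0],[1,0,0,0],[1,0,0,0],[1,0,0,0],[1,0,0,0],[1,0,0,0],[1,0,0,0],[1,0,0,0],[1,0,0,0]]'
python3 - <<'E'
from h import *
c=cam("wrist");cv2.imwrite("pics/w15.png",cv2.resize(c["bgr"][90:290,200:440],None,fx=2.5,fy=2.5))
E
```

```text
clock: 18.17
tool_pos: [586.7, -49.1, 38.6]
tool_rot: [0.002, 0.604, 0.797, -0.001]
wrist_force: [4.2, -13.3, -3.7]
grip_width: 0.22
```

View pics/w15.png

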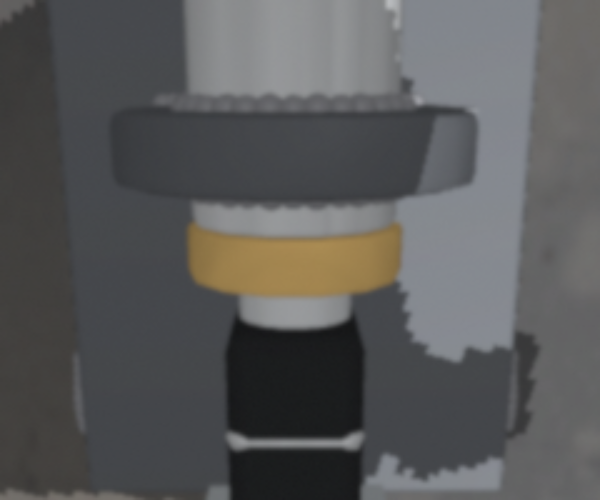

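The collar sits flush on the mouth, and I held it about 2 s. Drawing straight out.

```bash
python3 -m handwheel '[[-3,0,0,0],[-6,0,0,0],[-12,0,0,0],[-20,0,0,0],[-28,0,0,0],[-36,0,0,0],[-44,0,0,0],[-52,0,0,0],[-60,0,0,0],[-68,0,0,0],[-76,0,0,0],[-84,0,0,0],[-92,0,0,0],[-100,0,0,0],[-110,0,0,0],[-120,0,0,0],[-126,0,0,0],[-126,0,0,0],[-126,0,0,0]]'
python3 - <<'E'
from h import *
print(arm.state()["wrist_force"])
c=cam("wrist");cv2.imwrite("pics/w16.png",c["bgr"])
c=cam("top");cv2.imwrite("pics/t16.png",cv2.resize(c["bgr"][190:300,230:390],None,fx=4.5,fy=4.5,interpolation=cv2.INTER_CUBIC))
plan([500,-142,181],90)
E
```

```text
clock: 19.8
tool_pos: [620.3, -166.5, 38.3]
tool_rot: [-0.0, 0.603, 0.798, 0.0]
wrist_force: [-0.0, 0.4, -2.6]
grip_width: 0.225
[-0.03600275  0.42557818 -2.60737   ]
shift [  55.6 -109.2 -142.5] turn 15.95 curyaw 105.95 tcp [ 620.3 -165.4   38.4] clock 19.9
```

View pics/t16.png

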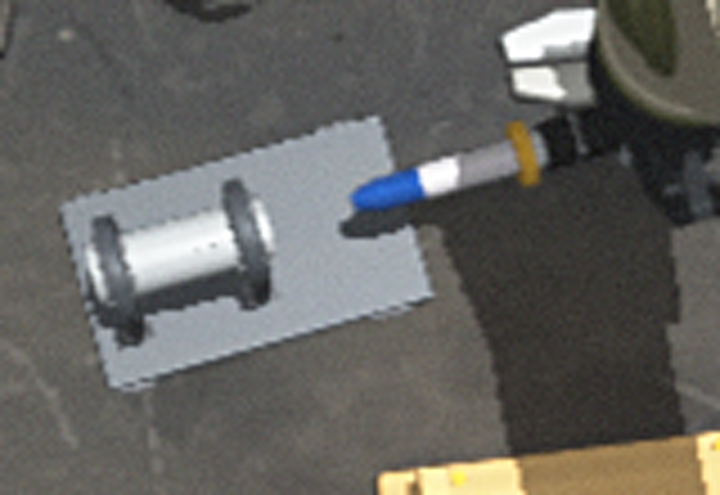

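View pics/w16.png

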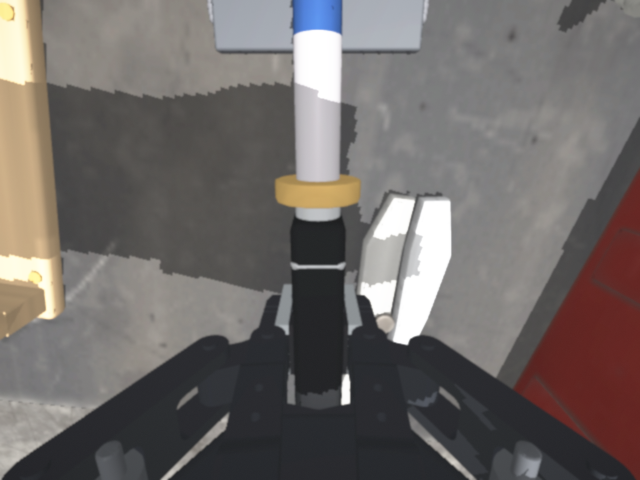

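The gauge is fully out, with no slip in the hand. I'll rise, then go to the reading pose.

```bash
python3 -m handwheel '[[0,0,-30,0],[0,0,-65,0],[0,0,-100,0],[0,0,-130,0],[0,0,-142,0],[10,-25,-142,4],[20,-50,-142,8],[35,-75,-142,12],[45,-95,-142,15],[56,-109,-142,16],[56,-109,-142,16],[56,-109,-142,16],[56,-109,-142,16],[56,-109,-142,16]]'
python3 -m handwheel '[[0,0,0,0],[0,0,0,0],[0,0,0,0]]'
python3 - <<'E'
from h import *
plan([500,-142,181],90)
for n in("side","wrist","top"):
    c=cam(n);cv2.imwrite(f"pics/{n}17.png",c["bgr"])
E
```

```text
clock: 21.07
tool_pos: [501.1, -142.1, 180.3]
tool_rot: [0.0, 0.707, 0.707, 0.0]
wrist_force: [-0.1, 0.1, -3.3]
grip_width: 0.219
clock: 21.32
tool_pos: [500.5, -142.2, 180.3]
tool_rot: [-0.0, 0.708, 0.707, 0.0]
wrist_force: [0.4, -0.5, -3.4]
grip_width: 0.224
shift [ 0.2 -0.5 -0.7] turn -0.09 curyaw 89.91 tcp [ 500.5 -142.2  180.3] clock 21.3167
```

View pics/top17.png

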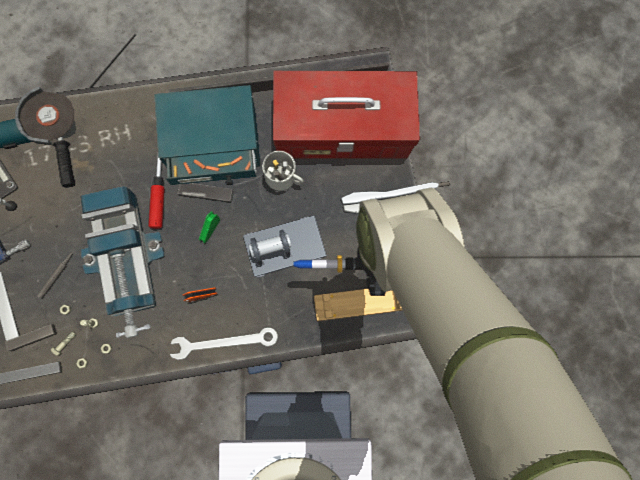

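View pics/side17.png

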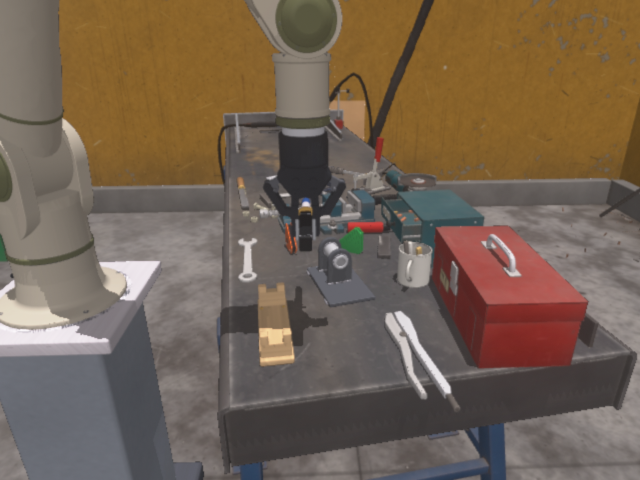

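View pics/wrist17.png

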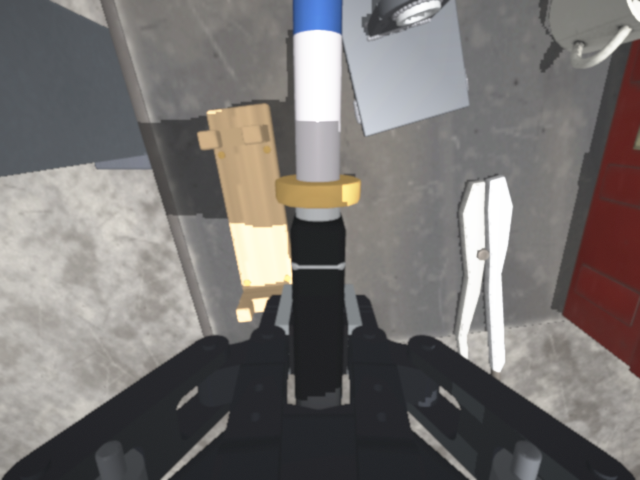

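```bash
python3 -m handwheel '[[0,0,0,0],[0,0,0,0],[0,0,0,0],[0,0,0,0]]'; python3 - <<'E'
from h import *
t=cam("top");print("tip at z200",onz(t,293.5,264,200).round(1), "tri", tri(ray(t,293.5,264),ray(cam("side"),305.5,200)))
print(np.abs(arm.state()["joint_vel"]).max())
arm.finish_job()
E
```

```text
clock: 21.8
tool_pos: [500.2, -142.2, 180.5]
tool_rot: [0.0, 0.708, 0.707, -0.0]
wrist_force: [0.0, 1.6, -3.1]
grip_width: 0.219
tip at z200 [499.6   0.7 200. ] tri (array([499.94745967,   0.74034341, 197.60391111]), [0.1, 0.1])
0.0017220245039155186
the job is handed in; nothing more can be done
```

The bore check is done and the job is handed in at about 22 s of the 64 s allowed.

- **Magnet:** I took the orange magnet from in front of the tube and stood it upright on the bare bench near (0.46, 0.20) m. The green look-alike was left alone.
- **Bore check:** I lifted the gauge straight up out of its rest and pushed the rod in until the brass collar stopped flush against the mouth. The contact force was about 10–13 N, held for about 2 s. I then drew the gauge fully out; there was no slip in the hand and the side force was near zero.
- **Reading pose:** The last views put the blue tip at about (500, 1, 198) mm. The gauge runs left to right, square to within 0.1°, and was still in the gripper.
- **Other items:** The cup, spanner and pliers looked unmoved in the last pictures, but the arm hid part of the pliers in the top view.

**Disagreements:** The camera views differed by about 2–4 mm on the mouth's position along the tube, which contact settled. They gave the tip height as 198 mm, against 199.5 mm from the arm's own reading.

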